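Hold the pendulum angle gauge on the sprung stud at its set mark

ROBOT

A 7-joint arm with a two-finger parallel gripper is mounted at the origin on the work surface. World frame = base frame: x ahead of the robot, y to its left, z up, the work surface at z = 0. Lengths are in m, angles in rad, forces in N, time in s.
With the tool pointing down it reaches from about 0.4 to 0.85 m from the base axis. Payload 4.5 kg.
Tool frame: the origin (TCP) lies midway between the tips of the shut fingers; the grasp point (between the pads) lies 19 mm behind it; y points along the fingers, z is the direction in which the jaws open and shut, and the axes are right-handed (so a half turn about y gives the same grasp; the last joint's range is limited). The gripper opens to 88 mm and grips with 3 to 60 N. Pads are 18 mm wide; open, the fingers measure 123 mm over their backs; the gripper's body (75 mm by 187 mm) begins 45 mm behind the grasp point.
Start: joints at [-1.122, 0.689, -0.195, 1.565, 0.157, 0.902, -0.215], TCP at [0.252, 0.572, 0.239] pointing down, gripper open.
Joint ranges: [-3.01, 3.01], [-0.46, 2.08], [-1.47, 1.51], [0.13, 2.56], [-1, 4.14], [0.04, 2.09], [-2.66, 2.66]. Speed limits (rad/s): [2.57, 2.57, 3.14, 3.14, 3.14, 3.14, 3.14].

INTERFACE

Orientations are given as a rotation vector (axis times angle).
In Python, from bench import arm gives the robot as it stands.
- The arm moves only by the tool move_arm, never from a script. Its argument "deltas" is a list of rows, each an object of numbers: "jaw": the finger opening in cm, from 0 to 8.81; "x", "y", "z": the shift along the tool's x, y, z in cm; "wx", "wy", "wz": the turn, a rotation vector about the tool's x, y, z in degrees. A call has exactly 8 rows; each row shifts and turns the pose as measured when the row begins, along the tool's axes as they then stand; what a row does not reach is not made up. A row lasts 1/10 s, in which the tool goes at most 50 mm and 8.59 degrees, less where a joint would pass 70% of its speed; a pose out of reach is approached as far as the arm can. A call is refused whole if a number of a shift passes 5 or a number of a turn 8.59, either way. A call with a gripper value outside its range is refused whole. The fingers move at their own pace and stop on an object; "grip_force" is the grip in N (left out, the last holds). Time passes only in rows, so rows that do not move let the fingers close, or fill a call up. It gives the time, the measured TCP pose, the force and the opening at its end, in the units of the state.
- arm.read_state(): the state, without advancing time (a new reading comes with each control period).
- arm.read_camera(name): name is "scene" or "side" or "wrist"; returns (picture, depth): 384x512x3 uint8, red, green, blue; 384x512 float32, m along the optical axis (not along the pixel's ray), 0 where there is no reading.
- arm.camera_info(name): a dict with "fx", "fy", "cx", "cy" (pixels), "cam_to_world" (4x4, takes a point from camera to world coordinates). Camera axes: x right, y down, z forward; pixel columns grow to the right and rows downward; lengths in m; the calibration is good to about 2 mm. A picture is of the moment at which its call begins: read the wrist's pose just before it. camera_info takes no time and is no camera call; for the wrist camera it gives the pose at the moment of the call.
- arm.hand_in(): hands the job in, once; it reports no verdict.
The state is a dict: "t": time; "joint_positions": joint angles; "joint_velocities": joint speeds; "joint_torque": joint torques, N m; "ee_pos": TCP position; "tool_rot": TCP orientation; "force": force on the tool from outside, world axes, zero at the start; "wrist_torque": the same for the moment, N m; "width": finger opening in m.
Only numpy, scipy, OpenCV 4.12 (cv2) and the standard library are available. Lean on these libraries where they do the work, as an engineer would, in place of code of your own. Each camera call takes 0.05 s, during which the arm holds its last target.

TASK

Pick up the pendulum angle gauge by the block on its top and stand it upright on the crown of the sprung stud, roughly centred and pressing gently so that the stud sinks about half its travel. Then rock the gauge sideways on the stud, without leaning it forward or back, until its swinging pointer settles on the brass tab at the dial's rim. Finish while still holding it there, stud pressed part-way and pointer still on the tab; do not let go, and leave everything else on the shelf and in the drawer where it is.

Things in the scene. Friction and masses are not known exactly. Their poses are not given: they have to be found in the camera images.
- gauge: loose angle gauge, 0.3 to 0.5 kg, 156 mm tall: flat foot plate 44 x 72 x 10 mm (x, y, z), upright round aluminium dial housing 104 mm across, 24 mm thick, centred 64 mm above the underside, black grip block on top 24 mm (x) by 26 mm (y), 116 to 156 mm up. Origin: centre of the underside; z up; +x is the way the dial faces (at first away from the robot, within 0.5 rad), y across the dial
- gauge_grip (a point): middle of the gauge's black grip block, 140 mm above the centre of the underside (16 mm below the block's top, 24 mm above the housing)
- gauge_foot (a point): centre of the gauge's underside (same as its origin)
- pointer (a joint): angle of the dark pointer, which swings freely about the dial centre and hangs plumb (swings die out in about 1 s). 0 = straight at the foot plate; positive = tip towards the gauge's -y side. Turning the gauge by +a about its own +x axis (its top leans to its -y side) makes it read +a
- index (a joint): angle of the brass tab at the rim, measured like the pointer's; 0.24 to 0.42 rad, set before the start and fixed during the job. Nothing can touch tab or pointer
- pointer_tip (a point): tip of the pointer, 44 mm from the dial centre
- index_tip (a point): inner end of the brass tab (8 mm wide, 10 mm long, lying across the rim), 44 mm from the dial centre; the pointer tip swings past it
- stud_block: fixed 90 mm square grey block, its top 10 to 25 mm above the shelf, with a 42 mm round collar 12 mm high from which the sprung steel stud rises; origin on the stud's axis, 75 mm below the top of the unpressed stud
- stud_top (a point): highest point of the stud's crown (30 mm diameter stud with a ball-shaped end of 15 mm radius), 60 to 75 mm above the shelf when unpressed, 38 mm above the collar; it sinks with the stud. A gauge let go of on it falls over
- stud (a joint): how far the stud is pushed down, 0 (up) to 0.012 m (bottomed). It starts to sink at about 1.5 N and needs about 0.7 N more for each mm
- drawer_pull (a point): front end of the small brass pull of a fixed low wooden drawer unit, 33 mm up. The unit (220 mm wide, 75 mm tall) begins 109 mm behind this point; its drawer (198 mm wide, walls up to 55 mm above the shelf) stands 95 mm open towards the robot and holds the key and the adapter
- bleed_key: brass radiator bleed key, 30 mm, in the half-open drawer (leave alone)
- adapter: bronze gauge adapter, 30 mm, in the half-open drawer (leave alone)
- thermometer: aluminium dial thermometer lying on the shelf: 64 mm disc 15 mm thick, with a 60 mm stem; origin under the disc (leave alone)
- control_knob: brown bakelite control knob, 46 mm wide, 25 mm tall (leave alone)
- pipe_collar: steel pipe collar, 44 mm wide, 30 mm tall (leave alone)
- paste_tin: tin, 70 mm wide, 70 mm tall (leave alone)
- spanner: spanner lying flat, about 180 mm long (leave alone)

How it is judged:
On the way, in this order (a step that is already met when the one before it is completed fails the run):
1. the gauge is lifted clear of the shelf in the fingers (contact force between the fingers and gauge above 1 N and height (world z) of gauge_foot above 0.03 m and contact force between gauge and stud_block below 0.1 N), for 0.2 s.
2. the held gauge stands upright (within 7 degrees) on the stud, pressing it part-way down (contact force between the fingers and gauge above 1 N and contact force between gauge and stud_block above 0.5 N and value of joint stud between 0.0015 and 0.0105 m and horizontal distance between gauge_foot and stud_top below 0.015 m and height (world z) of gauge_foot above 0.03 m and angle between gauge's own x axis and vertical between 1.42 and 1.72 rad and angle between gauge's own z axis and vertical below 0.12 rad), for 0.2 s.
3. rocked on the stud until the pointer rests on the tab (contact force between the fingers and gauge above 1 N and contact force between gauge and stud_block above 0.5 N and value of joint stud between 0.0015 and 0.0105 m and horizontal distance between gauge_foot and stud_top below 0.015 m and height (world z) of gauge_foot above 0.03 m and angle between gauge's own x axis and vertical between 1.42 and 1.72 rad and distance between pointer_tip and index_tip below 0.004 m and velocity of joint pointer between -0.3 and 0.3 rad/s), for 0.4 s.
At the end, for the whole second after the job is handed in: For the last second: gauge gripped (over 1 N), its foot on the stud (over 0.5 N) and centred on it within 15 mm; stud down 1.5 to 10.5 mm; gauge leaning forward or back under 8.5 degrees; pointer at rest (under 0.3 rad/s), its tip within 4 mm (5 degrees) of the tab's inner end (all of step 3); the arm keeps its last pose, push and grip.
It fails at once if the gauge is tipped over (angle between gauge's own z axis and vertical above 0.9 rad).
It fails at once if the gauge is rammed on the stud (over 30 N) (contact force between gauge and stud_block above 30 N).
It fails at once if a bystander on the shelf or in the drawer is moved by more than 30 mm (distance of any of bleed_key, adapter, thermometer, control_knob, pipe_collar, paste_tin, spanner from where it was at the start of the episode above 0.03 m).
It also fails if it takes over 38 s, if anything falls off the work surface, if the arm or the gripper's body presses on something with over 40 N, if the wrist force passes 120 N, or if a joint passes its speed limit or range.

## Working session

There is one attempt and no reset: what is moved stays moved. The work goes in short steps, Python scripts to look and compute and a tool call to move; the robot and the scene stay as the last step left them, time stands still between calls to the robot, and variables do not carry over. Pictures are saved under pics/ and viewed, and the job is handed in when it is done.

Besides the shell and the picture viewer there is one more tool, called after "Call:" as a command line: name --argument value ..., lists and objects as JSON in quotes. move_arm: Moves the arm, as the interface text tells. Its arguments: {"type":"object","properties":{"deltas":{"type":"array"},"grip_force":{"type":"number"}},"required":["deltas"]}

```bash
ls; mkdir -p pics; python3 - <<'E'
from bench import arm
import cv2,numpy as np
s=arm.read_state(); print({k:np.round(v,3) for k,v in s.items()})
for n in ["scene","side","wrist"]:
    i=arm.camera_info(n); p,d=arm.read_camera(n)
    print(n,i["fx"],i["cx"],i["cy"],np.round(i["cam_to_world"],3).tolist())
    np.savez(f"{n}0.npz",p=p,d=d,T=i["cam_to_world"],K=[i["fx"],i["fy"],i["cx"],i["cy"]])
    cv2.imwrite(f"pics/{n}0.png",p[:,:,::-1])
E
```

```text
pics
{'t': np.float64(0.0), 'joint_positions': array([-1.122,  0.69 , -0.195,  1.566,  0.157,  0.902, -0.215]), 'joint_velocities': array([-0.   ,  0.002, -0.   ,  0.001, -0.001, -0.   , -0.001]), 'joint_torque': array([ 1.0000e-03, -5.2756e+01, -1.2660e+00, -1.5342e+01, -5.3000e-02,
        7.0000e-03,  0.0000e+00]), 'ee_pos': array([0.252, 0.571, 0.238]), 'tool_rot': array([-1.548,  0.326, -0.325]), 'force': array([ 0.039, -0.818, -0.161]), 'wrist_torque': array([-0.008, -0.   , -0.062]), 'width': np.float64(0.088)}
scene 368.9213307306878 263.962705324806 185.96472438356193 [[-0.262, 0.754, -0.603, 1.126], [0.965, 0.207, -0.16, 0.098], [0.005, -0.623, -0.782, 0.819], [0.0, 0.0, 0.0, 1.0]]
side 419.04513001217657 257.2024581612448 186.86900451760908 [[0.987, -0.131, 0.093, 0.484], [-0.16, -0.738, 0.656, -0.739], [-0.017, -0.662, -0.749, 0.86], [0.0, 0.0, 0.0, 1.0]]
wrist 277.3280450952787 260.73200266262705 188.18109857688228 [[0.403, 0.872, 0.278, 0.178], [0.915, -0.383, -0.125, 0.604], [-0.002, 0.305, -0.952, 0.384], [0.0, 0.0, 0.0, 1.0]]
```

View pics/scene0.png

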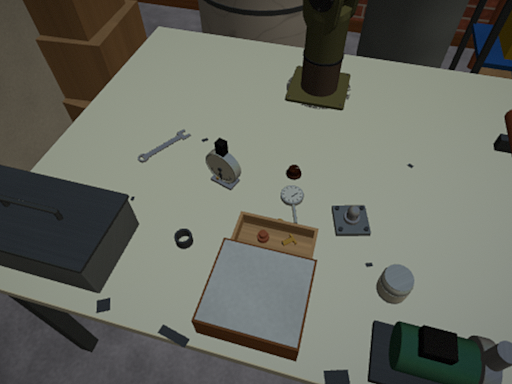

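View pics/side0.png

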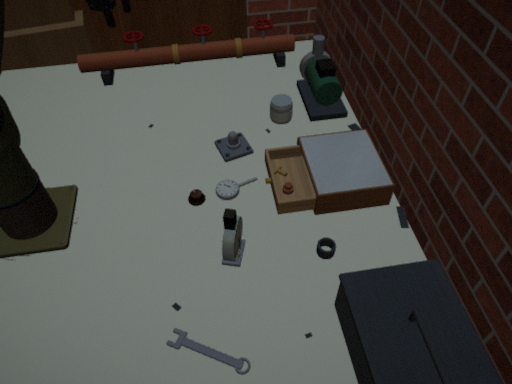

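View pics/wrist0.png

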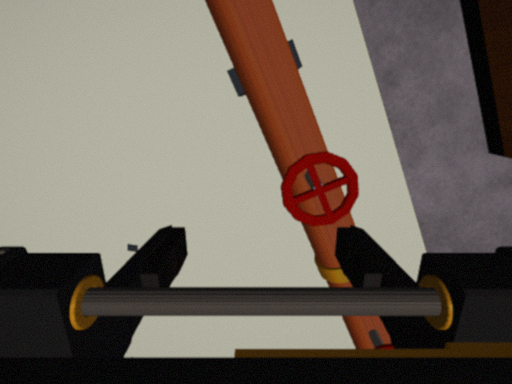

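The gauge stands with its grip at about (221,146) in scene and (231,218) in side. The stud is at (352,212) in scene and (233,138) in side. I'll enlarge both and measure.

```bash
cat > h.py <<'E'
import numpy as np,cv2
class V:
    def __init__(s,f):
        z=np.load(f); s.p,s.d,s.T,s.K=z["p"],z["d"],z["T"],z["K"]
    def ray(s,u,v):
        fx,fy,cx,cy=s.K; r=s.T[:3,:3]@np.array([(u-cx)/fx,(v-cy)/fy,1]); return s.T[:3,3],r
    def onz(s,u,v,z):
        o,r=s.ray(u,v); return o+r*(z-o[2])/r[2]
    def cloud(s):
        fx,fy,cx,cy=s.K; v,u=np.mgrid[:384,:512]; d=s.d
        P=np.stack([(u-cx)/fx*d,(v-cy)/fy*d,d],-1)@s.T[:3,:3].T+s.T[:3,3]; P[d==0]=np.nan; return P
    def proj(s,X):
        fx,fy,cx,cy=s.K; c=s.T[:3,:3].T@(np.asarray(X)-s.T[:3,3]); return c[0]/c[2]*fx+cx,c[1]/c[2]*fy+cy
def tri(vs):
    A=np.zeros((3,3));b=np.zeros(3)
    for o,r in vs:
        r=r/np.linalg.norm(r);M=np.eye(3)-np.outer(r,r);A+=M;b+=M@o
    return np.linalg.solve(A,b)
E
python3 - <<'E'
from h import *
a=V("scene0.npz");b=V("side0.npz")
c=[]
for v,(x,y) in ((a,(192,130)),(b,(200,200)),(a,(325,190)),(b,(205,115))):
    c.append(cv2.resize(v.p[y:y+70,x:x+70],(390,300 if 0 else 390),interpolation=cv2.INTER_CUBIC))
im=np.vstack([np.hstack(c[:2]),np.hstack(c[2:])]); im=cv2.resize(im,(600,600))
cv2.imwrite("pics/crop0.png",im[:,:,::-1])
for n,v,box in (("scene",a,(192,130,75,65)),("side",b,(200,200,60,70))):
    x,y,w,h=box; P=v.cloud()[y:y+h,x:x+w]; I=v.p[y:y+h,x:x+w].max(-1)
    m=(P[...,2]>.115)&(I<60); print(n,m.sum(),np.nanmedian(P[m],0).round(3), np.nanmin(P[m],0).round(3),np.nanmax(P[m],0).round(3))
    m=(P[...,2]>.11); print('all>.11',P[m].mean(0).round(3))
    m=(P[...,2]>.02)&(P[...,2]<.11); Q=P[m][:,:2]; c0=Q.mean(0); w,E=np.linalg.eigh(np.cov((Q-c0).T)); print(c0.round(3),w,E.round(3).tolist())
for n,v,box in (("scene",a,(325,190,60,60)),("side",b,(205,115,60,60))):
    x,y,w,h=box; P=v.cloud()[y:y+h,x:x+w]; 
    print(n,'stud zmax',np.nanmax(P[...,2])); z=np.nanmax(P[...,2]); m=P[...,2]>z-.01; print(P[m].mean(0).round(3))
    m=(P[...,2]>.005)&(P[...,2]<.03);print('block z',np.median(P[m],0).round(3), P[m].min(0).round(3),P[m].max(0).round(3))
E
```

```text
scene 177 [ 0.51  -0.18   0.142] [ 0.493 -0.199  0.115] [ 0.517 -0.169  0.159]
all>.11 [ 0.508 -0.182  0.135]
[ 0.514 -0.18 ] [3.48759056e-05 8.94145447e-04] [[-0.975, 0.222], [0.222, 0.975]]
side 241 [ 0.5   -0.193  0.149] [ 0.486 -0.201  0.116] [ 0.515 -0.173  0.159]
all>.11 [ 0.5   -0.192  0.136]
[ 0.5   -0.207] [4.74455557e-05 8.68852033e-04] [[-0.885, 0.466], [0.466, 0.885]]
scene stud zmax 0.06297040000936716
[0.55  0.179 0.058]
block z [0.561 0.177 0.012] [0.495 0.125 0.005] [0.601 0.233 0.03 ]
side stud zmax 0.06554817129816648
[0.547 0.177 0.06 ]
block z [0.544 0.166 0.014] [0.474 0.069 0.005] [0.653 0.33  0.03 ]
```

View pics/crop0.png

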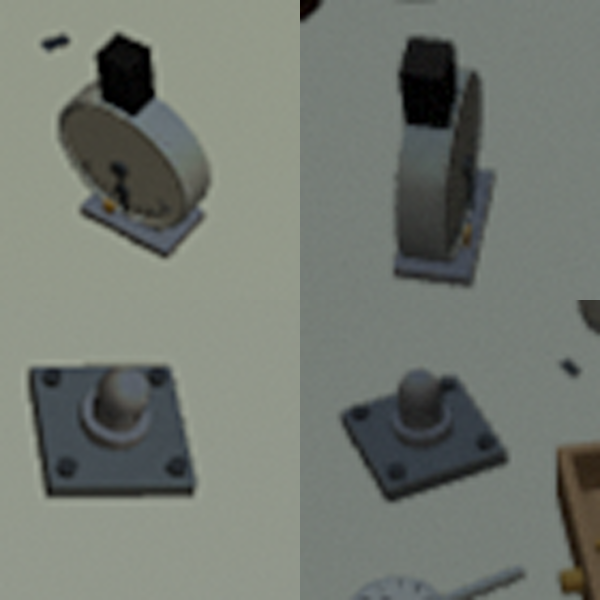

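```bash
python3 - <<'E'
from h import *
a=V("scene0.npz");b=V("side0.npz")
k=70/300
# stud ball centre
A=a.ray(325+125*k,190+96*k);B=b.ray(205+119*k,115+94*k)
X=tri([A,B]);print("ball centre",X.round(4),a.proj(X),325+125*k,190+96*k)
# grip block top face centre
A=a.ray(192+125*k,130+52*k);B=b.ray(200+128*k,200+55*k)
print("foot corners",[a.onz(192+u*k,130+v*k,z)[:2].round(4).tolist() for u,v,z in ((82,208,.01),(167,250,.01),(205,215,.01))])
print("foot side",[b.onz(200+u*k,200+v*k,z)[:2].round(4).tolist() for u,v,z in ((95,275,0.),(171,283,0),(194,174,.01))])
print("grip top scene",a.onz(192+125*k,130+52*k,.156), "side",b.onz(200+128*k,200+55*k,.156))
# front face plane
P=a.cloud();m=np.zeros(P.shape[:2],bool);m[150:182,206:236]=1
Q=P[m];Q=Q[(Q[:,2]>.025)&(Q[:,2]<.11)]
rng=np.random.default_rng(0);best=0
for _ in range(2000):
    t=Q[rng.choice(len(Q),3,False)];n=np.cross(t[1]-t[0],t[2]-t[0])
    if np.linalg.norm(n)<1e-6: continue
    n/=np.linalg.norm(n)
    if abs(n[2])>.1: continue
    i=abs((Q-t[0])@n)<.002
    if i.sum()>best: best=i.sum();bi=i
R=Q[bi];c=R.mean(0);n=np.linalg.svd(R-c)[2][2];n*=np.sign(n[0]);print(len(Q),best,c,n,"yaw",np.arctan2(n[1],n[0]))
E
```

```text
ball centre [0.5466 0.1844 0.0398] (np.float64(354.28842441815254), np.float64(212.27765344534401)) 354.1666666666667 212.4
foot corners [[0.5156, -0.2194], [0.5344, -0.1538], [0.4997, -0.1388]]
foot side [[0.4702, -0.2112], [0.5108, -0.2233], [0.5328, -0.1613]]
grip top scene [ 0.50586952 -0.17938435  0.156     ] side [ 0.50200591 -0.18459139  0.156     ]
615 463 [ 0.51418362 -0.18699851  0.06894369] [ 0.94974617 -0.31301177  0.002417  ] yaw -0.31836346640161367
```

```bash
cat >> h.py <<'E'
from scipy.spatial.transform import Rotation as Ro
def plan(s,pos,R):
    """shift in tool axes (cm), rotvec in tool axes (deg)"""
    R0=Ro.from_rotvec(s["tool_rot"]); d=R0.inv().apply(np.array(pos)-s["ee_pos"])*100
    w=(R0.inv()*R).as_rotvec(degrees=True); return d.round(2),w.round(2)
def tool(yawz,roll=0):
    """tool y down, tool z horizontally at world heading yawz"""
    z=np.array([np.cos(yawz),np.sin(yawz),0]);y=np.array([0,0,-1.]);x=np.cross(y,z)
    return Ro.from_matrix(np.stack([x,y,z],1))
E
python3 - <<'E'
from h import *
from scipy.optimize import least_squares
from bench import arm
s=arm.read_state()
print(Ro.from_rotvec(s["tool_rot"]).as_matrix().round(3))
for n,box in (("scene",(325,190,60,60)),("side",(205,115,60,60))):
    v=V(n+"0.npz");x,y,w,h=box;P=v.cloud()[y:y+h,x:x+w].reshape(-1,3)
    Q=P[(P[:,2]>.048)]
    for k in range(3):
        r=least_squares(lambda c:np.linalg.norm(Q-c,axis=1)-.015,[.547,.18,.048],loss='soft_l1',f_scale=.001)
    print(n,len(Q),r.x.round(4),np.std(r.fun).round(4))
for y in (-.31+np.pi/2,-.31-np.pi/2):
    print(plan(s,[.504,-.182,.24],tool(y)))
E
```

```text
[[ 0.915 -0.     0.403]
 [-0.403 -0.001  0.915]
 [ 0.    -1.    -0.001]]
scene 95 [0.5464 0.1794 0.0466] 0.0012
side 70 [0.5465 0.1804 0.0484] 0.0016
(array([ 53.45,  -0.1 , -58.8 ]), array([ 0.08, -6.  ,  0.  ]))
(array([ 53.45,  -0.1 , -58.8 ]), array([-0.00e+00,  1.74e+02,  1.20e-01]))
```

Call:
move_arm --deltas '[{"x": 3.5, "z": -3, "jaw": 8.8}, {"x": 4.2, "z": -2.7}, {"x": 4.2, "z": -2.7}, {"x": 4.2, "z": -2.7}, {"x": 4.2, "z": -2.7}, {"x": 4, "z": -2.9}, {"x": 3.5, "z": -3.5}, {"x": 3, "z": -4}]'

```text
invalid input
```

```bash
python3 - <<'E'
from h import *
from bench import arm
s=arm.read_state();print(s["t"],s["ee_pos"],s["force"],plan(s,[.504,-.182,.24],tool(-.31+np.pi/2)))
E
```

```text
0.15 [0.25170905 0.5715611  0.23809217] [ 0.14142669 -0.54722392 -0.83471386] (array([ 53.45,  -0.1 , -58.8 ]), array([ 0.08, -6.  ,  0.  ]))
```

Call:
move_arm --deltas '[{"jaw": 8.8, "x": 3.5, "y": 0, "z": -3, "wx": 0, "wy": 0, "wz": 0}, {"jaw": 8.8, "x": 4.2, "y": 0, "z": -2.7, "wx": 0, "wy": 0, "wz": 0}, {"jaw": 8.8, "x": 4.2, "y": 0, "z": -2.7, "wx": 0, "wy": 0, "wz": 0}, {"jaw": 8.8, "x": 4.2, "y": 0, "z": -2.7, "wx": 0, "wy": 0, "wz": 0}, {"jaw": 8.8, "x": 4.2, "y": 0, "z": -2.7, "wx": 0, "wy": 0, "wz": 0}, {"jaw": 8.8, "x": 4, "y": 0, "z": -2.9, "wx": 0, "wy": 0, "wz": 0}, {"jaw": 8.8, "x": 3.5, "y": 0, "z": -3.5, "wx": 0, "wy": 0, "wz": 0}, {"jaw": 8.8, "x": 3, "y": 0, "z": -4, "wx": 0, "wy": 0, "wz": 0}]'

```text
t: 0.95
ee_pos: [0.4366, 0.2299, 0.2342]
tool_rot: [-1.544, 0.316, -0.309]
force: [0.4, -0.5, 0.7]
width: 0.0881
```

```bash
cat > st.py <<'E'
import sys
from h import *
from bench import arm
s=arm.read_state();a=[float(q) for q in sys.argv[1:]]
print(s["t"],s["ee_pos"].round(4),"F",s["force"].round(2),"w",round(float(s["width"]),4),plan(s,a[:3],tool(a[3]+np.pi/2)))
E
python3 st.py .504 -.182 .24 -.31
```

```text
0.95 [0.4366 0.2299 0.2342] F [ 0.39 -0.53  0.66] w 0.0881 (array([ 22.2 ,  -0.81, -35.34]), array([-0.2 , -5.09, -0.3 ]))
```

Call:
move_arm --deltas '[{"jaw": 8.8, "x": 2.6, "y": 0, "z": -4.2, "wx": 0, "wy": 0, "wz": 0}, {"jaw": 8.8, "x": 2.6, "y": 0, "z": -4.2, "wx": 0, "wy": 0, "wz": 0}, {"jaw": 8.8, "x": 2.6, "y": -0.1, "z": -4.2, "wx": 0, "wy": 0, "wz": 0}, {"jaw": 8.8, "x": 2.6, "y": -0.1, "z": -4.2, "wx": 0, "wy": 0, "wz": 0}, {"jaw": 8.8, "x": 2.6, "y": -0.1, "z": -4.2, "wx": 0, "wy": 0, "wz": 0}, {"jaw": 8.8, "x": 2.6, "y": -0.1, "z": -4.2, "wx": 0, "wy": 0, "wz": 0}, {"jaw": 8.8, "x": 2.6, "y": -0.1, "z": -4.2, "wx": 0, "wy": 0, "wz": 0}, {"jaw": 8.8, "x": 2.6, "y": 0, "z": -4.2, "wx": 0, "wy": 0, "wz": 0}]'

```text
t: 1.75
ee_pos: [0.4968, -0.1656, 0.2366]
tool_rot: [-1.543, 0.316, -0.31]
force: [1.1, 0.5, -0.5]
width: 0.0881
```

```bash
python3 st.py .504 -.182 .24 -.31
```

```text
1.75 [ 0.4968 -0.1656  0.2366] F [ 1.14  0.49 -0.46] w 0.0881 (array([ 1.3 , -0.35, -1.23]), array([-0.24, -5.1 , -0.27]))
```

Call:
move_arm --deltas '[{"jaw": 8.8, "x": 1, "y": 0, "z": -0.8, "wx": 0, "wy": -5, "wz": -0.3}, {"jaw": 8.8, "x": 0.4, "y": 0, "z": -0.4, "wx": -0.2, "wy": -0.5, "wz": 0}, {"jaw": 8.8, "x": 0, "y": 0, "z": 0, "wx": 0, "wy": 0, "wz": 0}, {"jaw": 8.8, "x": 0, "y": 0, "z": 0, "wx": 0, "wy": 0, "wz": 0}, {"jaw": 8.8, "x": 0, "y": 0, "z": 0, "wx": 0, "wy": 0, "wz": 0}, {"jaw": 8.8, "x": 0, "y": 0, "z": 0, "wx": 0, "wy": 0, "wz": 0}, {"jaw": 8.8, "x": 0, "y": 0, "z": 0, "wx": 0, "wy": 0, "wz": 0}, {"jaw": 8.8, "x": 0, "y": 0, "z": 0, "wx": 0, "wy": 0, "wz": 0}]'

```text
t: 2.55
ee_pos: [0.5042, -0.1857, 0.2356]
tool_rot: [-1.558, 0.245, -0.242]
force: [0.2, 0.7, -0.9]
width: 0.0882
```

```bash
python3 st.py .504 -.182 .122 -.31; cat > cam.py <<'E'
import sys
from h import *
from bench import arm
t=sys.argv[1]
for n in sys.argv[2:]:
    i=arm.camera_info(n); p,d=arm.read_camera(n)
    np.savez(f"{n}{t}.npz",p=p,d=d,T=i["cam_to_world"],K=[i["fx"],i["fy"],i["cx"],i["cy"]])
    cv2.imwrite(f"pics/{n}{t}.png",p[:,:,::-1])
E
python3 cam.py 1 wrist
```

```text
2.55 [ 0.5042 -0.1857  0.2356] F [ 0.25  0.74 -0.85] w 0.0882 (array([-0.12, 11.36,  0.36]), array([ 0.09, -0.02, -0.08]))
```

View pics/wrist1.png

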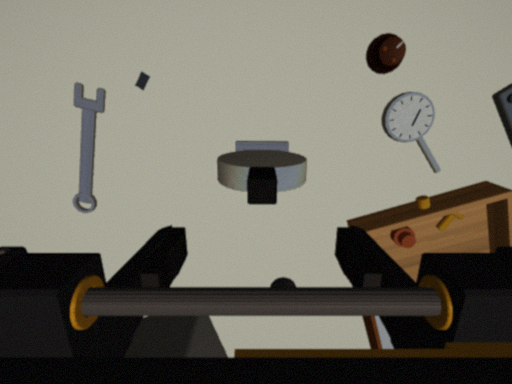

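```bash
python3 - <<'E'
from h import *
v=V("wrist1.npz");print(v.T.round(3).tolist())
P=v.cloud();m=np.zeros((384,512),bool);m[160:215,240:285]=1
d=m&(v.p.max(-1)<40);q=P[d];print(np.nanpercentile(q,[1,50,99],axis=0).round(4))
t=d&(P[...,2]>.150);q=P[t];print('top',len(q),q.mean(0).round(4));ys,xs=np.where(t);r=cv2.minAreaRect(np.c_[xs,ys].astype(np.float32));print(r)
print([v.onz(u+.0,w,.156).round(4).tolist() for u,w in cv2.boxPoints(r)])
# housing white
w=np.zeros((384,512),bool);w[130:195,210:315]=1;w&=(P[...,2]>.03)&(P[...,2]<.11);q=P[w][:,:2];c=q.mean(0);W,E=np.linalg.eigh(np.cov((q-c).T));print(c,E.tolist(), np.arctan2(-E[0,1],E[1,1]))
E
```

```text
[[0.305, 0.908, 0.289, 0.428], [0.952, -0.29, -0.094, -0.161], [-0.002, 0.304, -0.953, 0.382], [0.0, 0.0, 0.0, 1.0]]
[[ 0.4852 -0.1958  0.1133]
 [ 0.4939 -0.1821  0.1557]
 [ 0.5107 -0.1691  0.1574]]
top 725 [ 0.498  -0.1828  0.1559]
((262.0, 189.5), (25.0, 28.0), 90.0)
[[0.4839, -0.1904, 0.156], [0.4911, -0.1679, 0.156], [0.5126, -0.1744, 0.156], [0.5052, -0.1975, 0.156]]
[ 0.49400893 -0.18197107] [[-0.9507323343560441, 0.3100129487778009], [0.3100129487778009, 0.9507323343560441]] -0.31520665220370075
```

Call:
move_arm --deltas '[{"jaw": 8.8, "x": -0.3, "y": 0, "z": 0.4, "wx": 0, "wy": 0, "wz": 0}, {"jaw": 8.8, "x": -0.2, "y": 2, "z": 0, "wx": 0, "wy": 0, "wz": 0}, {"jaw": 8.8, "x": 0, "y": 2.5, "z": 0, "wx": 0, "wy": 0, "wz": 0}, {"jaw": 8.8, "x": 0, "y": 2.5, "z": 0, "wx": 0, "wy": 0, "wz": 0}, {"jaw": 8.8, "x": 0, "y": 2, "z": 0, "wx": 0, "wy": 0, "wz": 0}, {"jaw": 8.8, "x": 0, "y": 1, "z": 0, "wx": 0, "wy": 0, "wz": 0}, {"jaw": 8.8, "x": 0, "y": 0.5, "z": 0, "wx": 0, "wy": 0, "wz": 0}, {"jaw": 8.8, "x": 0, "y": 0, "z": 0, "wx": 0, "wy": 0, "wz": 0}]'

```text
t: 3.4
ee_pos: [0.5023, -0.1779, 0.129]
tool_rot: [-1.558, 0.24, -0.246]
force: [-0.5, -0.1, 0.5]
width: 0.0881
```

```bash
python3 st.py .501 -.182 .122 -.31
```

```text
3.4 [ 0.5023 -0.1779  0.129 ] F [-0.53 -0.13  0.52] w 0.0881 (array([-0.  ,  0.7 , -0.43]), array([-0.01,  0.04,  0.21]))
```

Call:
move_arm --deltas '[{"jaw": 8.8, "x": 0, "y": 0.7, "z": -0.4, "wx": 0, "wy": 0, "wz": 0.2}, {"jaw": 8.8, "x": 0, "y": 0, "z": 0, "wx": 0, "wy": 0, "wz": 0}, {"jaw": 2, "x": 0, "y": 0, "z": 0, "wx": 0, "wy": 0, "wz": 0}, {"jaw": 2, "x": 0, "y": 0, "z": 0, "wx": 0, "wy": 0, "wz": 0}, {"jaw": 2, "x": 0, "y": 0, "z": 0, "wx": 0, "wy": 0, "wz": 0}, {"jaw": 2, "x": 0, "y": 0, "z": 0, "wx": 0, "wy": 0, "wz": 0}, {"jaw": 2, "x": 0, "y": 0, "z": 0, "wx": 0, "wy": 0, "wz": 0}, {"jaw": 2, "x": 0, "y": 0, "z": 0, "wx": 0, "wy": 0, "wz": 0}]' --grip_force 35

```text
t: 4.2
ee_pos: [0.5031, -0.1828, 0.1245]
tool_rot: [-1.558, 0.239, -0.248]
force: [0.1, 0.4, -0.7]
width: 0.0425
```

```bash
python3 st.py .501 -.182 .122 -.31
```

```text
4.2 [ 0.5031 -0.1828  0.1245] F [ 0.08  0.35 -0.67] w 0.0425 (array([-0.23,  0.25,  0.01]), array([-0.02, -0.01,  0.34]))
```

Still closing; finish the close and adjust slightly.

Call:
move_arm --deltas '[{"jaw": 2, "x": -0.2, "y": 0.2, "z": 0, "wx": 0, "wy": 0, "wz": 0.3}, {"jaw": 2, "x": 0, "y": 0, "z": 0, "wx": 0, "wy": 0, "wz": 0}, {"jaw": 2, "x": 0, "y": 0, "z": 0, "wx": 0, "wy": 0, "wz": 0}, {"jaw": 2, "x": 0, "y": 0, "z": 0, "wx": 0, "wy": 0, "wz": 0}, {"jaw": 2, "x": 0, "y": 0, "z": 0, "wx": 0, "wy": 0, "wz": 0}, {"jaw": 2, "x": 0, "y": 0, "z": 0, "wx": 0, "wy": 0, "wz": 0}, {"jaw": 2, "x": 0, "y": -1, "z": 0, "wx": 0, "wy": 0, "wz": 0}, {"jaw": 2, "x": 0, "y": -2, "z": 0, "wx": 0, "wy": 0, "wz": 0}]'

```text
t: 5.0
ee_pos: [0.4982, -0.1816, 0.1507]
tool_rot: [-1.556, 0.249, -0.237]
force: [-0.6, -0.0, -4.1]
width: 0.0256
```

```bash
python3 st.py .501 -.182 .24 -.31;python3 cam.py 2 scene side
```

```text
5.0 [ 0.4982 -0.1816  0.1507] F [-0.61 -0.01 -4.12] w 0.0256 (array([ 0.21, -8.93,  0.05]), array([ 0.03,  0.01, -0.44]))
```

Call:
move_arm --deltas '[{"jaw": 2, "x": 0, "y": -3, "z": 0, "wx": 0, "wy": 0, "wz": -0.4}, {"jaw": 2, "x": 0, "y": -3, "z": 0, "wx": 0, "wy": 0, "wz": 0}, {"jaw": 2, "x": -0.3, "y": -1.5, "z": 2, "wx": 0, "wy": 0, "wz": 0}, {"jaw": 2, "x": -0.7, "y": -0.5, "z": 3.5, "wx": 0, "wy": 0, "wz": 0}, {"jaw": 2, "x": -0.8, "y": 0, "z": 4.2, "wx": 0, "wy": 0, "wz": 0}, {"jaw": 2, "x": -0.8, "y": 0, "z": 4.5, "wx": 0, "wy": 0, "wz": 0}, {"jaw": 2, "x": -0.8, "y": 0, "z": 4.5, "wx": 0, "wy": 0, "wz": 0}, {"jaw": 2, "x": -0.8, "y": 0, "z": 4.5, "wx": 0, "wy": 0, "wz": 0}]'

```text
t: 5.9
ee_pos: [0.5297, 0.0479, 0.2309]
tool_rot: [-1.563, 0.259, -0.26]
force: [1.1, 0.7, -4.0]
width: 0.026
```

```bash
python3 st.py .5465 .18 .225 -.15
```

```text
5.9 [0.5297 0.0479 0.2309] F [ 1.09  0.67 -4.03] w 0.026 (array([-2.69,  0.49, 13.05]), array([  0.44, -10.31,   0.07]))
```

Call:
move_arm --deltas '[{"jaw": 2, "x": -0.6, "y": 0, "z": 4, "wx": 0, "wy": -2, "wz": 0}, {"jaw": 2, "x": -0.5, "y": 0, "z": 3.5, "wx": 0.4, "wy": -3, "wz": 0}, {"jaw": 2, "x": -0.5, "y": 0, "z": 2.5, "wx": 0, "wy": -3, "wz": 0}, {"jaw": 2, "x": -0.2, "y": 0.4, "z": 1, "wx": 0, "wy": -2, "wz": 0}, {"jaw": 2, "x": 0, "y": 0, "z": 0, "wx": 0, "wy": 0, "wz": 0}, {"jaw": 2, "x": 0, "y": 0, "z": 0, "wx": 0, "wy": 0, "wz": 0}, {"jaw": 2, "x": 0, "y": 0, "z": 0, "wx": 0, "wy": 0, "wz": 0}, {"jaw": 2, "x": 0, "y": 0, "z": 0, "wx": 0, "wy": 0, "wz": 0}]'

```text
t: 6.7
ee_pos: [0.5398, 0.1661, 0.2217]
tool_rot: [-1.57, 0.116, -0.108]
force: [-0.3, 0.6, -3.6]
width: 0.0257
```

```bash
python3 st.py .5465 .18 .225 -.15; python3 cam.py 3 scene side; python3 - <<'E'
from h import *
a=V("scene3.npz");b=V("side3.npz")
for v,n in((a,"s"),(b,"d")):
    u,w=v.proj([.5465,.18,.14]);print(u,w)
    u=int(u)-40;w=int(w)-50
    print(u,w);im=cv2.resize(v.p[w:w+100,u:u+100],(600,600),interpolation=cv2.INTER_CUBIC);cv2.imwrite(f"pics/c3{n}.png",np.clip(im[:,:,::-1]*1.5,0,255))
E
```

```text
6.7 [0.5398 0.1661 0.2217] F [-0.29  0.58 -3.57] w 0.0257 (array([ 0.47, -0.34,  1.47]), array([ 0.14,  0.43, -0.3 ]))
360.7818675519235 187.62329730078972
320 137
230.8103824608457 110.60511363315496
190 60[ WARN:0@0.510] global loadsave.cpp:1063 imwrite_ Unsupported depth image for selected encoder is fallbacked to CV_8U.
```

View pics/c3s.png

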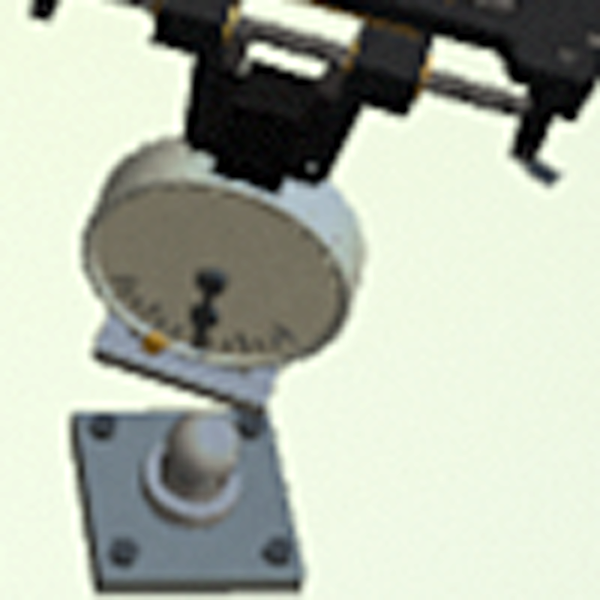

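View pics/c3d.png

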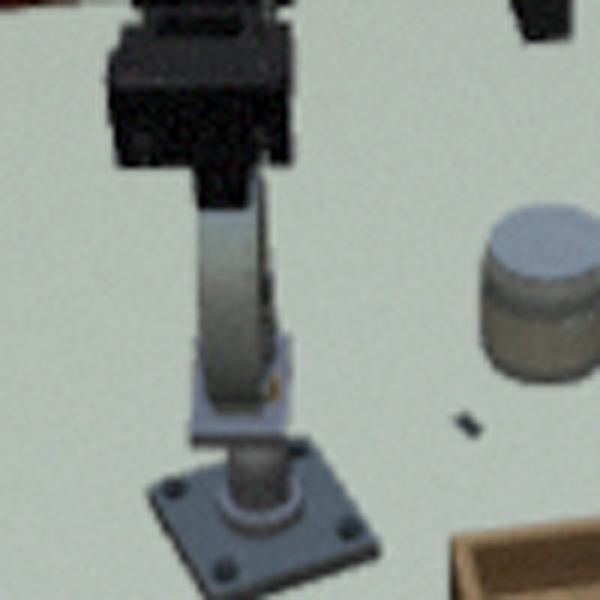

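```bash
cat > dial.py <<'E'
import sys
from h import *
v=V(sys.argv[1]);a=[float(q) for q in sys.argv[2:]]  # x0 x1 y0 y1 zmin zmax
x0,x1,y0,y1=map(int,a[:4])
P=v.cloud()[y0:y1,x0:x1];I=v.p[y0:y1,x0:x1].astype(int)
Q=P[(P[...,2]>a[4])&(P[...,2]<a[5])]
rng=np.random.default_rng(0);best=0
for _ in range(3000):
    t=Q[rng.choice(len(Q),3,False)];n=np.cross(t[1]-t[0],t[2]-t[0])
    if np.linalg.norm(n)<1e-5: continue
    n/=np.linalg.norm(n)
    if abs(n[2])>.2 or abs(n[0])<.8: continue
    i=abs((Q-t[0])@n)<.002
    if i.sum()>best: best=i.sum();bi=i
R=Q[bi];c=R.mean(0);n=np.linalg.svd(R-c)[2][2];n*=np.sign(n[0])
print("plane",len(Q),best,c.round(4),n.round(3),"yaw",np.arctan2(n[1],n[0]).round(3),"pitch deg",np.degrees(np.arcsin(n[2])).round(2))
def onp(u,w):
    o,r=v.ray(u,w);return o+r*((c-o)@n)/(r@n)
# brass mask
hsv=cv2.cvtColor(v.p[y0:y1,x0:x1],cv2.COLOR_RGB2HSV)
m=(hsv[...,0]>8)&(hsv[...,0]<28)&(hsv[...,1]>130)&(hsv[...,2]>60)
ys,xs=np.where(m);wt=hsv[...,1][m].astype(float);print("brass",len(xs),(x0+xs.mean()).round(2),(y0+ys.mean()).round(2))
tab=onp(x0+xs.mean(),y0+ys.mean())
# dial centre from ellipse: boundary of plane points
inl=np.zeros(P.shape[:2],bool)
for j in range(P.shape[0]):
    for k in range(P.shape[1]):
        if abs((P[j,k]-c)@n)<.0035: inl[j,k]=1
inl=cv2.morphologyEx(inl.astype(np.uint8),cv2.MORPH_OPEN,np.ones((3,3)))
cs,_=cv2.findContours(inl,cv2.RETR_EXTERNAL,cv2.CHAIN_APPROX_NONE);k=max(cs,key=cv2.contourArea)
e=np.cross([0,0,1],n);e/=np.linalg.norm(e);f=np.cross(n,e)   # e=+y-ish, f=up
H=cv2.convexHull(k)[:,0]
pts=np.array([onp(x0+p[0],y0+p[1]) for p in H]);uv=np.c_[(pts-c)@e,(pts-c)@f]
from scipy.optimize import least_squares
r=least_squares(lambda q:np.hypot(*(uv-q[:2]).T)-q[2],[0,0,.052],loss='soft_l1',f_scale=.001);print("circle",r.x.round(4))
cen=c+e*r.x[0]+f*r.x[1];print("dialcen",cen.round(4))
# dark pointer/pivot
def ang(X,C):
    d=X-C;return np.degrees(np.arctan2(-(d@e),-(d@f))),np.linalg.norm(d)
print("tab from plumb",ang(tab,cen))
np.save("geo.npy",np.array([c,n,e,f,cen]))
E
python3 dial.py scene3.npz 330 382 165 198 .12 .205
python3 - <<'E'
from h import *
v=V("scene3.npz");c,n,e,f,cen=np.load("geo.npy")
def onp(u,w):
    o,r=v.ray(u,w);return o+r*((c-o)@n)/(r@n)
def cr(x,y):return onp(320+x/6-.4,137+y/6-.4)
piv,tip,tab=cr(210,281),cr(203,330),cr(155,342)
print("piv",piv)
for X in(tip,tab):
    d=X-piv;print(np.degrees(np.arctan2(-(d@e),-(d@f))),np.linalg.norm(d))
g=piv-.012*n-.064*f;print("foot",g)
b=V("side3.npz");print("foot side corners",[b.onz(190+x/6-.4,60+y/6-.4,.098).round(4).tolist() for x,y in((190,440),(275,442))])
E
```

```text
plane 1091 895 [0.5529 0.1627 0.1648] [ 0.989 -0.147 -0.009] yaw -0.147 pitch deg -0.49
brass 7 345.0 193.71
circle [-0.0005 -0.0008  0.0529]
dialcen [0.5528 0.1622 0.164 ]
tab from plumb (np.float64(14.410959974939239), np.float64(0.055320594840971314))
piv [0.55287107 0.16280414 0.15761325]
-5.901842370900441 0.029707817134808787
16.235983857604882 0.048179786613638226
foot [0.54046222 0.16464315 0.09371772]
foot side corners [[0.5128, 0.1413, 0.098], [0.5509, 0.133, 0.098]]
```

Call:
move_arm --deltas '[{"jaw": 2, "x": 0.3, "y": 0, "z": 1, "wx": 0, "wy": 0.4, "wz": -0.2}, {"jaw": 2, "x": 0.1, "y": 0.5, "z": 0.5, "wx": 0, "wy": 0, "wz": 0}, {"jaw": 2, "x": 0, "y": 1, "z": 0.1, "wx": 0, "wy": 0, "wz": 0}, {"jaw": 2, "x": 0, "y": 0.8, "z": 0, "wx": 0, "wy": 0, "wz": 0}, {"jaw": 2, "x": 0, "y": 0, "z": 0, "wx": 0, "wy": 0, "wz": 0}, {"jaw": 2, "x": 0, "y": 0, "z": 0, "wx": 0, "wy": 0, "wz": 0}, {"jaw": 2, "x": 0, "y": 0, "z": 0, "wx": 0, "wy": 0, "wz": 0}, {"jaw": 2, "x": 0, "y": 0, "z": 0, "wx": 0, "wy": 0, "wz": 0}]'

```text
t: 7.6
ee_pos: [0.5467, 0.182, 0.1962]
tool_rot: [-1.57, 0.121, -0.117]
force: [0.1, 0.4, -3.6]
width: 0.0257
```

```bash
python3 st.py .5455 .182 .18 -.15
```

```text
7.6 [0.5467 0.182  0.1962] F [ 0.06  0.4  -3.6 ] w 0.0257 (array([-0.11,  1.62, -0.01]), array([ 0.16, -0.09, -0.1 ]))
```

Call:
move_arm --deltas '[{"jaw": 2, "x": -0.1, "y": 0.3, "z": 0, "wx": 0.1, "wy": 0, "wz": -0.1}, {"jaw": 2, "x": 0, "y": 0.3, "z": 0, "wx": 0, "wy": 0, "wz": 0}, {"jaw": 2, "x": 0, "y": 0.3, "z": 0, "wx": 0, "wy": 0, "wz": 0}, {"jaw": 2, "x": 0, "y": 0.3, "z": 0, "wx": 0, "wy": 0, "wz": 0}, {"jaw": 2, "x": 0, "y": 0.2, "z": 0, "wx": 0, "wy": 0, "wz": 0}, {"jaw": 2, "x": 0, "y": 0, "z": 0, "wx": 0, "wy": 0, "wz": 0}, {"jaw": 2, "x": 0, "y": 0, "z": 0, "wx": 0, "wy": 0, "wz": 0}, {"jaw": 2, "x": 0, "y": 0, "z": 0, "wx": 0, "wy": 0, "wz": 0}]'

```text
t: 8.4
ee_pos: [0.5465, 0.1821, 0.1824]
tool_rot: [-1.568, 0.118, -0.121]
force: [-1.2, -0.2, -1.2]
width: 0.0256
```

```bash
python3 st.py .5455 .182 .18 -.15;  python3 cam.py 4 scene side; python3 - <<'E'
from h import *
from bench import arm
print(arm.read_state()["force"])
for n,(u,w) in (("scene",(320,150)),("side",(190,70))):
    v=V(n+"4.npz");im=cv2.resize(v.p[w:w+85,u:u+66],(396,510),interpolation=cv2.INTER_CUBIC);im=np.clip(im.astype(float)*1.5,0,255).astype(np.uint8)
    I=im if n=="scene" else np.hstack([I,im])
cv2.imwrite("pics/c4.png",I[:,:,::-1])
E
```

```text
8.4 [0.5465 0.1821 0.1824] F [-1.18 -0.23 -1.21] w 0.0256 (array([-0.09,  0.24, -0.02]), array([ 0.  , -0.12,  0.14]))
[-0.60004791 -0.58522674 -0.91031423]
```

View pics/c4.png

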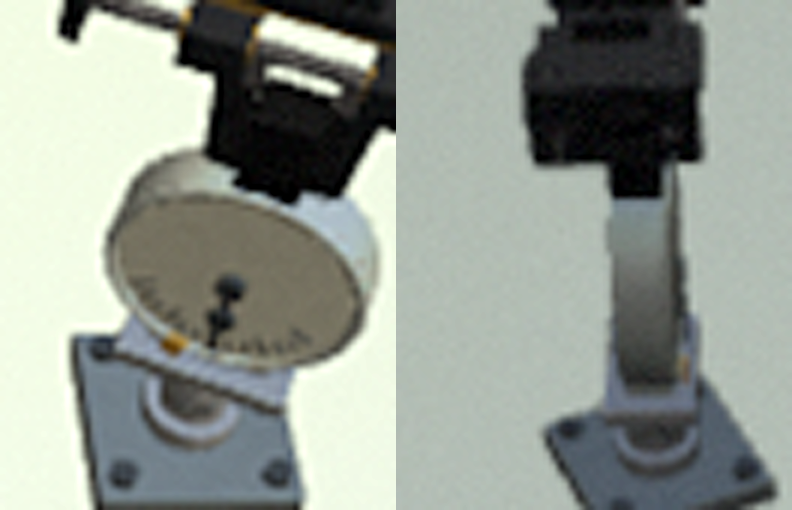

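Call:
move_arm --deltas '[{"jaw": 2, "x": 0, "y": 0.2, "z": 0, "wx": 0, "wy": 0, "wz": 0}, {"jaw": 2, "x": 0, "y": 0.2, "z": 0, "wx": 0, "wy": 0, "wz": 0}, {"jaw": 2, "x": 0, "y": 0, "z": 0, "wx": 0, "wy": 0, "wz": 0}, {"jaw": 2, "x": 0, "y": 0, "z": 0, "wx": 0, "wy": 0, "wz": 0}, {"jaw": 2, "x": 0, "y": 0, "z": 0, "wx": 0, "wy": 0, "wz": 0}, {"jaw": 2, "x": 0, "y": 0, "z": 0, "wx": 0, "wy": 0, "wz": 0}, {"jaw": 2, "x": 0, "y": 0, "z": 0, "wx": 0, "wy": 0, "wz": 0}, {"jaw": 2, "x": 0, "y": 0, "z": 0, "wx": 0, "wy": 0, "wz": 0}]'

```text
t: 9.3
ee_pos: [0.5466, 0.1821, 0.1792]
tool_rot: [-1.567, 0.117, -0.122]
force: [0.0, -0.8, 1.1]
width: 0.0253
```

```bash
python3 st.py .5455 .182 .18 -.15; python3 cam.py 5 scene scene scene; python3 - <<'E'
from bench import arm
print(arm.read_state()["force"],arm.read_state()["wrist_torque"])
E
python3 dial.py scene5.npz 330 390 165 212 .08 .165
```

```text
9.3 [0.5466 0.1821 0.1792] F [ 0.   -0.8   1.12] w 0.0253 (array([-0.11, -0.08, -0.03]), array([-0.01, -0.13,  0.19]))
[-0.60538148 -0.59741623  1.71115699] [-0.16749442  0.28916135 -0.01523595]
plane 1056 823 [0.5601 0.1788 0.1243] [ 0.988 -0.156 -0.   ] yaw -0.156 pitch deg -0.02
brass 7 348.0 207.71
circle [-0.002   0.0207  0.0681]
dialcen [0.5598 0.1769 0.145 ]
tab from plumb (np.float64(9.189753046500094), np.float64(0.07806951434694387))
```

Call:
move_arm --deltas '[{"jaw": 2, "x": 0, "y": 0, "z": -0.43, "wx": 2, "wy": 0, "wz": 0}, {"jaw": 2, "x": 0, "y": 0.01, "z": -0.43, "wx": 2, "wy": 0, "wz": 0}, {"jaw": 2, "x": 0, "y": 0.01, "z": -0.43, "wx": 2, "wy": 0, "wz": 0}, {"jaw": 2, "x": 0, "y": 0.01, "z": -0.43, "wx": 2, "wy": 0, "wz": 0}, {"jaw": 2, "x": 0, "y": 0.01, "z": -0.43, "wx": 2, "wy": 0, "wz": 0}, {"jaw": 2, "x": 0, "y": 0, "z": 0, "wx": 0, "wy": 0, "wz": 0}, {"jaw": 2, "x": 0, "y": 0, "z": 0, "wx": 0, "wy": 0, "wz": 0}, {"jaw": 2, "x": 0, "y": 0, "z": 0, "wx": 0, "wy": 0, "wz": 0}]'

```text
t: 10.25
ee_pos: [0.5443, 0.1604, 0.1773]
tool_rot: [-1.389, 0.101, -0.13]
force: [-1.3, -1.5, 2.0]
width: 0.0258
```

```bash
cat > rk.py <<'E'
from h import *
from bench import arm
s=arm.read_state();R=Ro.from_rotvec(s["tool_rot"]).as_matrix()
foot=s["ee_pos"]+R@np.array([0,.122,0])
z=-R[:,1];x=R[:,0]
print(s["t"],"ee",s["ee_pos"].round(4),"F",s["force"].round(2),"w",round(float(s["width"]),4),"foot(tool)",foot.round(4),"roll",np.degrees(np.arcsin(R[2,2])).round(2),"pitch x",np.degrees(np.arcsin(x[2])).round(2),"yaw",np.arctan2(x[1],x[0]).round(3))
E
python3 rk.py
```

```text
10.25 ee [0.5443 0.1604 0.1773] F [-1.3  -1.54  2.  ] w 0.0258 foot(tool) [0.5482 0.1819 0.0573] roll 10.28 pitch x 0.32 yaw -0.151
```

Call:
move_arm --deltas '[{"jaw": 2, "x": 0, "y": 0, "z": -0.4, "wx": 1.9, "wy": 0, "wz": 0}, {"jaw": 2, "x": 0, "y": 0.01, "z": -0.4, "wx": 1.9, "wy": 0, "wz": 0}, {"jaw": 2, "x": 0, "y": 0.01, "z": -0.4, "wx": 1.9, "wy": 0, "wz": 0}, {"jaw": 2, "x": 0, "y": 0, "z": 0, "wx": 0, "wy": 0, "wz": 0}, {"jaw": 2, "x": 0, "y": 0, "z": 0, "wx": 0, "wy": 0, "wz": 0}, {"jaw": 2, "x": 0, "y": 0, "z": 0, "wx": 0, "wy": 0, "wz": 0}, {"jaw": 2, "x": 0, "y": 0, "z": 0, "wx": 0, "wy": 0, "wz": 0}, {"jaw": 2, "x": 0, "y": 0, "z": 0, "wx": 0, "wy": 0, "wz": 0}]'

```text
t: 11.05
ee_pos: [0.5431, 0.1514, 0.1751]
tool_rot: [-1.294, 0.086, -0.128]
force: [-0.6, -4.2, 1.1]
width: 0.0258
```

```bash
python3 rk.py; cat > look.py <<'E'
import sys
from h import *
from bench import arm
t=sys.argv[1];u,w=320,155
i=arm.camera_info("scene");L=[arm.read_camera("scene") for _ in range(6)]
p=np.mean([l[0] for l in L],0);d=np.median([l[1] for l in L],0)
np.savez(f"scene{t}.npz",p=p.round().astype(np.uint8),d=d,T=i["cam_to_world"],K=[i["fx"],i["fy"],i["cx"],i["cy"]])
im=cv2.resize(p[w:w+60,u:u+66],(792,600) if 0 else (660,600),interpolation=cv2.INTER_CUBIC)
cv2.imwrite(f"pics/c{t}.png",np.clip(im*1.6,0,255).astype(np.uint8)[:,:,::-1])
E
python3 look.py 6; python3 rk.py
```

```text
11.05 ee [0.5431 0.1514 0.1751] F [-0.63 -4.18  1.08] w 0.0258 foot(tool) [0.5488 0.184  0.0577] roll 15.73 pitch x 0.47 yaw -0.143
11.35 ee [0.5431 0.1513 0.1751] F [-0.86 -4.    1.87] w 0.0256 foot(tool) [0.5488 0.184  0.0577] roll 15.78 pitch x 0.46 yaw -0.144
```

View pics/c6.png

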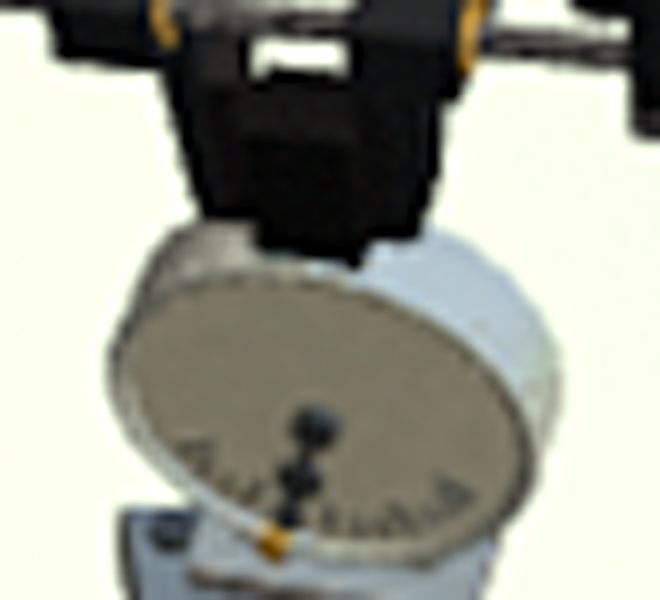

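```bash
python3 - <<'E'
from h import *
v=V("scene6.npz")
P=v.cloud();m=np.zeros((384,512),bool);m[186:203,334:370]=1
Q=P[m];Q=Q[np.isfinite(Q[:,0])]
c=np.median(Q,0)
for _ in range(6):
    r=np.linalg.svd(Q-c)[2][2]; k=abs((Q-c)@r);Q=Q[k<max(.002,np.percentile(k,85))];c=Q.mean(0)
n=r*np.sign(r[0]);print(len(Q),c,n,np.degrees(np.arcsin(n[2])))
e=np.cross([0,0,1],n);e/=np.linalg.norm(e);f=np.cross(n,e)
for off in(0,.003,.006):
    cc=c+off*n
    def cr(x,y):
        o,r=v.ray(320+x/10-.45,155+y/10-.45);return o+r*((cc-o)@n)/(r@n)
    h,w,t,b=cr(315,425),cr(298,480),cr(286,518),cr(273,541)
    for X in(w,t,b):
        d=X-h;print(off,np.degrees(np.arctan2(-(d@e),-(d@f))).round(2),np.linalg.norm(d).round(4),end=' | ')
    print(h.round(4))
E
```

```text
517 [0.55880108 0.16183585 0.12416402] [ 9.89027245e-01 -1.47733220e-01 -6.17741945e-05] -0.0035394006273301096
0 -0.2 0.0223 | 0 -0.12 0.0383 | 0 1.47 0.049 | [0.5591 0.1637 0.1135]
0.003 -0.2 0.0222 | 0.003 -0.12 0.0381 | 0.003 1.47 0.0487 | [0.5621 0.1633 0.1172]
0.006 -0.2 0.0221 | 0.006 -0.12 0.0379 | 0.006 1.47 0.0485 | [0.565  0.163  0.1209]
```

Call:
move_arm --deltas '[{"jaw": 2, "x": 0, "y": 0, "z": -0.2, "wx": 0.8, "wy": 0, "wz": 0}, {"jaw": 2, "x": 0, "y": 0, "z": -0.2, "wx": 0.7, "wy": 0, "wz": 0}, {"jaw": 2, "x": 0, "y": 0, "z": 0, "wx": 0, "wy": 0, "wz": 0}, {"jaw": 2, "x": 0, "y": 0, "z": 0, "wx": 0, "wy": 0, "wz": 0}, {"jaw": 2, "x": 0, "y": 0, "z": 0, "wx": 0, "wy": 0, "wz": 0}, {"jaw": 2, "x": 0, "y": 0, "z": 0, "wx": 0, "wy": 0, "wz": 0}, {"jaw": 2, "x": 0, "y": 0, "z": 0, "wx": 0, "wy": 0, "wz": 0}, {"jaw": 2, "x": 0, "y": 0, "z": 0, "wx": 0, "wy": 0, "wz": 0}]'

```text
t: 12.15
ee_pos: [0.5428, 0.149, 0.1745]
tool_rot: [-1.262, 0.083, -0.129]
force: [-0.5, -3.4, 2.1]
width: 0.0255
```

```bash
python3 look.py 7; python3 rk.py; python3 cam.py 7 side; python3 - <<'E'
from h import *
v=V("side7.npz");im=cv2.resize(v.p[70:155,180:280],(700,595),interpolation=cv2.INTER_CUBIC);cv2.imwrite("pics/d7.png",np.clip(im.astype(float)*1.5,0,255).astype(np.uint8)[:,:,::-1])
E
```

```text
12.45 ee [0.5428 0.149  0.1744] F [-1.   -3.74  1.16] w 0.0261 foot(tool) [0.549  0.1853 0.0581] roll 17.59 pitch x 0.5 yaw -0.144
```

View pics/c7.png

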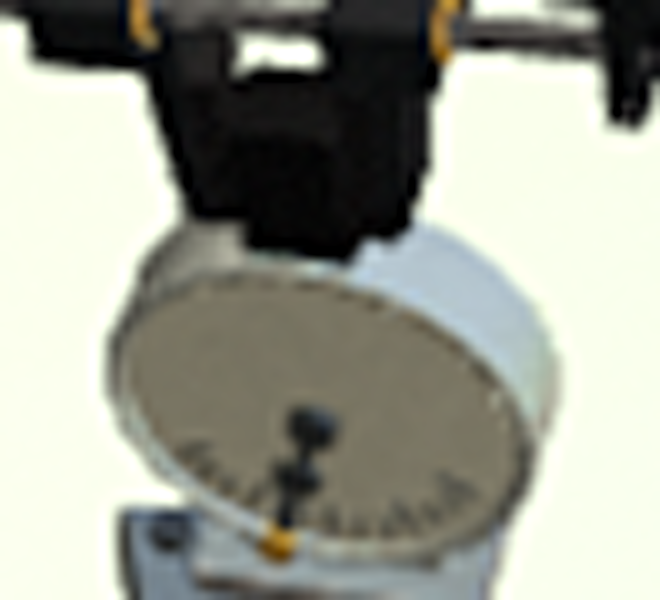

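View pics/d7.png

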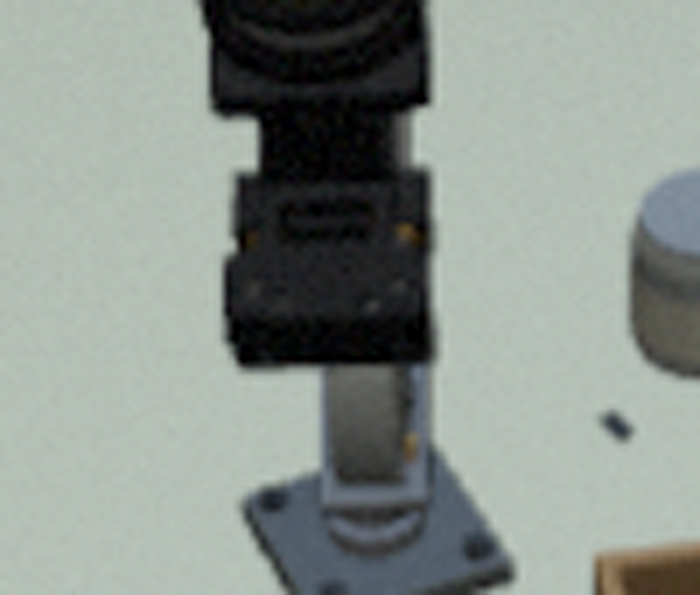

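```bash
python3 - <<'E'
from bench import arm
print(arm.hand_in())
E
python3 rk.py
```

```text
the job is handed in; nothing more can be done
None
the job is handed in; nothing more can be done
```

I picked up the gauge by its block and stood it upright on the stud. I then rocked it about 17.6° towards its −y side and handed it in at about 12.5 s, still gripped. The hand-in gives no verdict, so success is not confirmed.

| Last check before hand-in | Reading |
|---|---|
| Pointer on tab | Within about 1° by eye (5° allowed); at roll 15.8° I measured 1.5° short and added a little more lean |
| Stud pressed | About 5–6 mm, from force (about 5 N above the held weight) and from height |
| Foot centring | Estimated 4–5 mm off the stud axis (15 mm allowed) |
| Lean forward or back | About 0.5° from the arm's pose; the last plane fit of the dial, before that final lean, showed 0° |
| Pointer motion | Not measured; the arm had been still for over 0.5 s |

- **Drift:** the foot shifted about 3 mm towards +y while rocking, with a steady sideways force of about 4 N on the tool.
- **Early disagreements:** tab-angle estimates taken before rocking varied between 14.4° and 16.2°, because of the coarse pixels. One automatic dial fit, after the gauge was pressed on the stud, gave a clearly wrong circle, so I ignored it. The pointer was therefore set by eye in the enlarged pictures.
- **Other objects:** I did not re-measure the things on the shelf and in the drawer. The arm passed well above them and touched none that I saw.

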